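Pack the dispensing tray and hold the photo-check paddle half-way

TASK

Stand the amber vial and the paper carton upright on the floor of the blue tray, side by side in one row with the white jar that is already in it; set them down, do not drop them. Then press the photo-check console's sprung palm paddle down half-way with the fingertips, until its arm is level, never through to its bottom stop, and finish while still holding it there: the program ends with the fingers pressing the paddle. Leave the stapler, the calculator and the pen cup where they are.

Things in the scene. Friction and masses are not known exactly. Their poses are not given: they have to be found in the camera images.
- tray: Blue plastic tray, open on top, fixed to the table: outside 74 (its x) by 158 (its y) by 32 mm high, walls and floor 5 mm thick, so inside it is 64 by 148 mm, floor 5 mm above the table. Origin: centre of its underside, on the table. The row runs along its y. The tray takes the three things only side by side along y, with the carton's 56 mm side across the row (along tray x); about 14 mm are then left over in all.
- jar_mid (a point): White round plastic jar with a grey cap, 50 mm across, 80 mm high, 110 g, already standing loose in the tray near its +y end. Point: its centre, half-way up (40 mm above its foot).
- vial_mid (a point): Round amber vial with a white cap of the same width, a straight cylinder 44 mm across, 100 mm high, about 130 g, standing loose on the table. Point: its centre, half-way up (50 mm above its foot).
- carton_mid (a point): Upright paper-white medicine carton with a grey band, 56 (its x) by 40 (its y) by 100 mm high, rigid, about 100 g, standing loose on the table. Point: its centre, half-way up (50 mm above its foot), axes along its sides.
- paddle (a joint): Hinge of the palm paddle, rad: 0 = released, pad up, arm 0.4 rad above level; 0.4 = half-way, arm level; 0.8 = bottom stop. A spring brings it back: about 2 N at the pad starts it, about 7 N holds it level, about 13 N at the stop.
- pad_top (a point): Centre of the top face of the black rubber pad on the end of the paddle's arm; the pad is 60 (along the arm) by 70 by 16 mm thick, its centre 150 mm from the hinge line. Press here, downwards. x points along the arm towards the hinge, z is the face's upward normal. The point moves on an arc about the hinge: about 148 mm above the table when released, 90 mm when the arm is level (half-way), 34 mm at the bottom stop.
- console: Photo-check console, fixed to the table: a white box 110 by 130 by 75 mm behind two grey cheeks 95 mm high that carry the paddle's hinge 80 mm above the table. Origin: on the table, straight below the pad's centre when the arm is level. Its x points from the pad to the hinge (150 mm away) and the white box; the hinge line lies along its y.
- stapler: Black and steel desk stapler, 130 by 34 by 43 mm, a bystander. Origin under its centre.
- calculator: Flat grey desk calculator, 135 by 85 by 18 mm, a bystander. Origin under its centre.
- pen_cup: Dark round pen cup with pens, 76 mm across, cup 95 mm high, pens to 121 mm, a bystander. Origin under its centre.
Mind the look-alikes: they are no part of the job. What is shaped like the part that bears vial_mid but red is not meant.

How it is judged:
By the outcome, as a careful person would: the job done as asked, in the order asked, and still so for the second after the job is handed in, while the arm keeps its last pose, push and grip.
It also fails if it takes over 64 s, if anything falls off the work surface, if the arm or the gripper's body presses on something with over 40 N, if the wrist force passes 120 N, or if a joint passes its speed limit or range.

ROBOT

A 7-joint arm with a two-finger parallel gripper is mounted at the origin on the work surface. World frame = base frame: x ahead of the robot, y to its left, z up, the work surface at z = 0. Lengths are in m, angles in rad, forces in N, time in s.
With the tool pointing down it reaches from about 0.425 to 0.925 m from the base axis. Payload 6.8 kg.
Tool frame: the origin (TCP) lies at the centre of the arm's flange, where the gripper is bolted on; the fingertips stand 173 mm ahead of it and the grasp point (between the pads) lies 155 mm ahead of it (r.hold_point_z is the distance from the TCP to the grasp point, in m); z points along the fingers, x is the direction in which the jaws open and shut, and the axes are right-handed (so a half turn about z gives the same grasp; the last joint's range is limited). The gripper opens to 85 mm and grips with 20 to 120 N. Pads are 22 mm wide; open, the fingers measure 114 mm over their backs; the gripper's body (76 mm by 85 mm) begins 54 mm behind the grasp point. The pads swing forward as they close: fully open they stand 13 mm farther back than shut.
Start: joints at [-1.435, 0.477, 0.022, 1.555, -0.011, 1.109, -0.083], TCP at [0.163, 0.655, 0.405] pointing down, gripper open.
Joint ranges: [-2.96, 2.96], [-0.34, 2.1], [-1.41, 1.46], [0.24, 2.44], [-1.37, 4.51], [0.17, 1.92], [-2.96, 2.96]. Speed limits (rad/s): [2.39, 2.39, 3.14, 3.14, 3.14, 3.14, 3.14].

INTERFACE

Orientations are given as a rotation vector (axis times angle).
In Python, from bench import r gives the robot as it stands.
- The arm moves only by the tool apply_moves, never from a script. Its arguments are lists of equal length, an entry for each row: "dp": the shift along the tool's x, y, z scaled (see below), a list of three; "twist": the turn, a rotation vector about the tool's x, y, z scaled (see below), a list of three; "jaw": the closure in counts, from 0 (fully open) to 255 (shut). In form: {"dp": [[x, y, z], ...], "twist": [[rx, ry, rz], ...], "jaw": [jaw, ...]}. A call has 1 to 20 rows; each row shifts and turns the pose as measured when the row begins, along the tool's axes as they then stand; what a row does not reach is not made up. The controller multiplies each number of a shift by 12 cm and each number of a turn by 120 degrees. A row lasts 1/10 s, in which the tool goes at most 50 mm and 8.59 degrees, less where a joint would pass 70% of its speed; a pose out of reach is approached as far as the arm can. A call with a number of a shift or a turn outside -1 to 1 is refused whole. A call with a gripper value outside its range is refused whole. The fingers move at their own pace and stop on an object; "grip_force" is the grip in N (left out, the last holds). Time passes only in rows, so rows that do not move let the fingers close. It gives the time, the measured TCP pose, the force and the opening at its end, in the units of the state.
- r.get_obs(): the state, without advancing time (a new reading comes with each control period).
- r.grab_frame(name): name is "scene" or "top"; returns a dict with "color" (400x640x3 uint8, red, green, blue), "z_map" (400x640 float32, m along the optical axis (not along the pixel's ray), 0 where there is no reading), "intrinsics" (3x3 intrinsics, pixels), "R" (3x3) and "t" (3): a world point X has camera coordinates R X + t. Camera axes: x right, y down, z forward; pixel columns grow to the right and rows downward; lengths in m; the calibration is good to about 2 mm. A picture is of the moment at which its call begins.
- r.hand_in(): hands the job in, once; it reports no verdict.
The state is a dict: "clock": time; "joints": joint angles; "qvel": joint speeds; "tau": joint torques, N m; "tcp_pos": TCP position; "orientation": TCP orientation; "contact_force": force on the tool from outside, world axes, zero at the start; "moment": the same for the moment, N m; "grip_width": finger opening in m.
Only numpy, scipy, OpenCV 4.12 (cv2) and the standard library are available. Lean on these libraries where they do the work, as an engineer would, in place of code of your own. Each camera call takes 0.05 s, during which the arm holds its last target.

## Working session

There is one attempt and no reset: what is moved stays moved. The work goes in short steps, Python scripts to look and compute and a tool call to move; the robot and the scene stay as the last step left them, time stands still between calls to the robot, and variables do not carry over. Pictures are saved under pics/ and viewed, and the job is handed in when it is done.

Besides the shell and the picture viewer there is one more tool, called after ">>>" in YAML: its name, and indented under it one key for each argument. apply_moves: Moves the arm, as the interface text tells. Shifts and turns lie within -1 to 1; 1 stands for 12 cm of shift or 120 degrees of turn. Its arguments: {"type":"object","properties":{"dp":{"type":"array"},"twist":{"type":"array"},"jaw":{"type":"array"},"grip_force":{"type":"number"}},"required":["dp","twist","jaw"]}

```bash
mkdir -p pics; ls; python3 - <<'E'
from bench import r
import cv2,numpy as np
o=r.get_obs();print(o)
for n in("scene","top"):
    f=r.grab_frame(n);np.savez(f'{n}0.npz',**f)
    cv2.imwrite(f'pics/{n}0.png',f['color'][:,:,::-1]);print(n,f['intrinsics'],f['R'],f['t'])
print(r.hold_point_z)
E
```

```text
pics
{'clock': 0.0, 'joints': array([-1.43509933,  0.47782464,  0.02233676,  1.55645966, -0.0115246 ,
        1.10929432, -0.08311389]), 'qvel': array([ 0.00061954,  0.00037575,  0.0009153 ,  0.00051829,  0.00063388,
        0.00021503, -0.00031985]), 'tau': array([-4.03893519e-04, -5.96464562e+01,  1.60796039e+00, -2.81188738e+01,
        1.25169702e-02,  9.50303511e-03,  3.22928167e-05]), 'tcp_pos': array([0.16285772, 0.65477466, 0.40370543]), 'orientation': array([ 2.47410601e+00,  1.93407618e+00, -2.18211699e-03]), 'contact_force': array([-0.72999093, -1.23835101,  0.31934044]), 'moment': array([ 0.01418969, -0.02643245,  0.00691299]), 'grip_width': 0.08546788842117324}
scene [[475.61599437   0.         318.52654243]
 [  0.         475.61599437 211.37731485]
 [  0.           0.           1.        ]] [[ 0.21227327  0.97719126  0.00610781]
 [ 0.70950983 -0.14982146 -0.68858502]
 [-0.67196418  0.15050174 -0.7251299 ]] [-0.18729984 -0.31356264  1.56826141]
top [[510.00408805   0.         321.14054797]
 [  0.         510.00408805 198.85624648]
 [  0.           0.           1.        ]] [[ 5.50978670e-04 -9.99997438e-01  2.19549126e-03]
 [-9.95988088e-01 -7.45228831e-04 -8.94828114e-02]
 [ 8.94842183e-02 -2.13738002e-03 -9.95985947e-01]] [0.05143104 0.58356718 1.16125472]
0.1547
```

View pics/scene0.png

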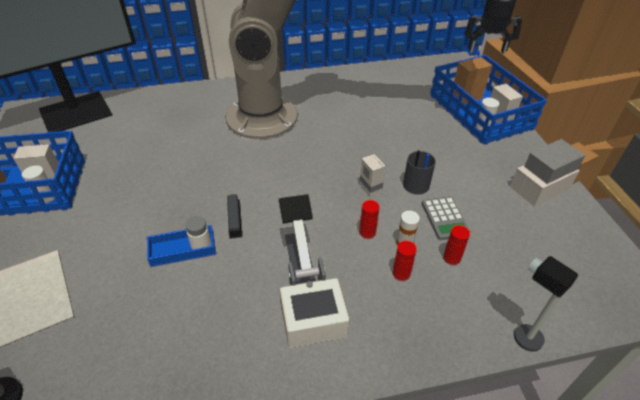

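View pics/top0.png

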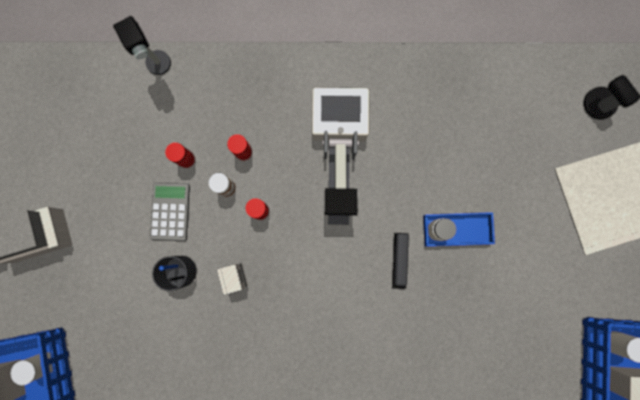

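Top view: the vial candidates are the white-capped one at (220,184) and the red ones at (178,154), (238,147) and (257,209). By description it is the white-capped amber one. The carton candidate is (230,279), plus boxes in the bins at the edges, which are part of the backdrop. Next: close crops and measurements.

```bash
cat > h.py <<'E'
import numpy as np,cv2
def load(p): return dict(np.load(p))
def world(f):
    K,R,t=f['intrinsics'],f['R'],f['t'];z=f['z_map']
    v,u=np.mgrid[:z.shape[0],:z.shape[1]]
    c=np.stack([(u-K[0,2])/K[0,0]*z,(v-K[1,2])/K[1,1]*z,z],-1)
    P=(c-t)@R
    P[z==0]=np.nan
    return P
def proj(f,X):
    c=np.asarray(X)@f['R'].T+f['t']; p=c@f['intrinsics'].T; return p[...,:2]/p[...,2:]
def ray(f,uv,h):
    K,R,t=f['intrinsics'],f['R'],f['t'];C=-R.T@t
    d=R.T@np.linalg.inv(K)@np.array([uv[0],uv[1],1.]); return C+d*(h-C[2])/d[2]
E
python3 - <<'E'
from h import *
f=load('top0.npz');s=load('scene0.npz');P=world(f);Q=world(s)
a=cv2.resize(f['color'][120:320,130:290],None,fx=2.5,fy=2.5,interpolation=2)
b=cv2.resize(s['color'][140:300,340:480],None,fx=2.8,fy=2.8,interpolation=2)
H=max(a.shape[0],b.shape[0]);a=cv2.copyMakeBorder(a,0,H-a.shape[0],0,0,0);b=cv2.copyMakeBorder(b,0,H-b.shape[0],0,0,0)
cv2.imwrite('pics/crop1.png',np.hstack([a,b])[:,:,::-1])
def reg(n,x0,x1,y0,y1,zr,F=P):
    m=(F[...,2]>zr[0])&(F[...,2]<zr[1]); mm=np.zeros_like(m);mm[y0:y1,x0:x1]=1;m&=mm
    p=F[m];
    v,u=np.nonzero(m)
    rect=cv2.minAreaRect(p[:,:2].astype(np.float32)*1000)
    print(n,len(p),'mean',p.mean(0).round(4),'mid',((p.min(0)+p.max(0))/2).round(4),'rect',rect,'z',np.percentile(p[:,2],[5,50,95]).round(4))
reg('vial',200,245,165,205,(.09,.13))
reg('carton',205,250,255,305,(.09,.12))
reg('jar',425,470,210,250,(.07,.1))
reg('tray',415,505,205,255,(.022,.06))
reg('pad',318,365,180,220,(.12,.17))
reg('box',305,375,80,140,(.065,.08))
for n,u,v in(('r1',178,154),('r2',238,147),('r3',257,209)): reg(n,u-16,u+16,v-16,v+16,(.09,.13))
reg('cup',145,200,250,300,(.085,.14));reg('stapler',388,412,225,295,(.03,.06))
reg('calc',145,195,175,245,(.01,.03))
print('scene');
reg('vial',395,425,208,248,(.09,.13),Q);reg('carton',355,390,150,200,(.09,.12),Q);reg('jar',180,215,210,255,(.07,.1),Q);reg('tray',140,222,222,270,(.022,.05),Q)
E
```

```text
vial 321 mean [0.6133 0.2761 0.0993] mid [0.613  0.2766 0.0979] rect ((613.676513671875, 276.459716796875), (42.42053985595703, 41.98915100097656), 64.5981216430664) z [0.0949 0.0995 0.103 ]
carton 497 mean [0.4045 0.2491 0.0994] mid [0.4048 0.249  0.098 ] rect ((404.23663330078125, 249.8333740234375), (55.70295333862305, 41.03665542602539), 15.465123176574707) z [0.0959 0.0994 0.1031]
jar 371 mean [ 0.5129 -0.2211  0.0842] mid [ 0.513  -0.2222  0.08  ] rect ((512.6389770507812, -221.77276611328125), (45.79586410522461, 45.81233596801758), 15.801501274108887) z [0.0798 0.0844 0.0881]
tray 559 mean [ 0.5147 -0.2605  0.0323] mid [ 0.5149 -0.2682  0.0409] rect ((514.694091796875, -268.8451232910156), (73.89324951171875, 159.60488891601562), 1.9407222270965576) z [0.0243 0.0314 0.0483]
pad 972 mean [0.5714 0.0106 0.1466] mid [0.5773 0.01   0.1416] rect ((577.753173828125, 10.450973510742188), (67.91704559326172, 76.02459716796875), 88.4267578125) z [0.129  0.1477 0.1581]
box 2561 mean [0.7794 0.0074 0.0751] mid [0.779  0.0076 0.0725] rect ((778.9014892578125, 7.033344268798828), (130.473
[... 1352 characters left out ...]
76824951171875), (42.773990631103516, 118.63086700439453), 65.71075439453125) z [0.0942 0.0988 0.1015]
carton 264 mean [0.4095 0.2501 0.0979] mid [0.4073 0.2512 0.0965] rect ((406.9365234375, 250.75900268554688), (61.91252517700195, 45.68502426147461), 11.273301124572754) z [0.0916 0.0984 0.1015]
jar 296 mean [ 0.5203 -0.2203  0.0814] mid [ 0.5165 -0.2209  0.0791] rect ((516.4222412109375, -221.14483642578125), (48.37794494628906, 45.09382247924805), 27.272708892822266) z [0.0721 0.0827 0.0855]
tray 645 mean [ 0.5275 -0.2604  0.03  ] mid [ 0.5176 -0.2662  0.0359] rect ((517.043701171875, -266.8572998046875), (79.06403350830078, 158.4132843017578), 2.2073159217834473) z [0.0228 0.0292 0.0442]
```

View pics/crop1.png

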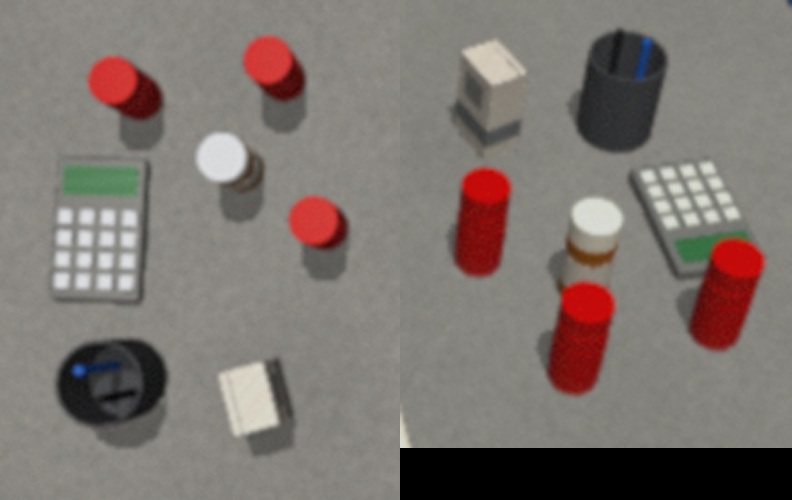

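The crops confirm it: the amber white-capped vial is at crop px (222,157) and the carton at (250,398). Positions: vial (0.6135, 0.276), carton (0.404, 0.2495) with yaw about 15°, tray (0.515, -0.2685) with yaw about 2°. First I turn the tool so the jaws lie along tray x, about 74° about tool z.

>>> apply_moves:
  dp:
    - [0, 0, 0]
    - [0, 0, 0]
    - [0, 0, 0]
    - [0, 0, 0]
    - [0, 0, 0]
    - [0, 0, 0]
    - [0, 0, 0]
    - [0, 0, 0]
    - [0, 0, 0]
    - [0, 0, 0]
  twist:
    - [0, 0, 0.0685]
    - [0, 0, 0.0685]
    - [0, 0, 0.0685]
    - [0, 0, 0.0685]
    - [0, 0, 0.0685]
    - [0, 0, 0.0685]
    - [0, 0, 0.0685]
    - [0, 0, 0.0685]
    - [0, 0, 0.0685]
    - [0, 0, 0]
  jaw: [0, 0, 0, 0, 0, 0, 0, 0, 0, 0]
  grip_force: 30

```text
clock: 1.1
tcp_pos: [0.1623, 0.653, 0.3979]
orientation: [3.129, -0.025, -0.004]
contact_force: [-0.9, -0.4, -0.0]
grip_width: 0.0854
```

```bash
cat >> h.py <<'E'
from scipy.spatial.transform import Rotation as Ro
def plan(r,target,yaw,n=None):
    """target TCP world, yaw deg of tool x; prints per-row units (turn and shift separately)"""
    o=r.get_obs();Rc=Ro.from_rotvec(o['orientation'])
    Rt=Ro.from_matrix(np.array([[np.cos(np.radians(yaw)),np.sin(np.radians(yaw)),0],[np.sin(np.radians(yaw)),-np.cos(np.radians(yaw)),0],[0,0,-1.]]))
    x=Rc.as_matrix()[:,0];print('t',o['clock'],'pos',o['tcp_pos'].round(4),'yaw',np.degrees(np.arctan2(x[1],x[0])).round(2),'tilt',np.degrees(np.arccos(-Rc.as_matrix()[2,2])).round(2),'F',o['contact_force'].round(2),'w',round(o['grip_width'],4))
    d=np.asarray(target)-o['tcp_pos']
    print('twist total (units)',((Rc.inv()*Rt).as_rotvec()/np.radians(120)).round(4))
    print('dp total units in current tool axes',(Rc.inv().apply(d)/.12).round(4),'after turn',(Rt.inv().apply(d)/.12).round(4),'len',np.linalg.norm(d).round(4))
E
python3 - <<'E'
from h import *; from bench import r
plan(r,[.6135,.2763,.33],1.94)
E
```

```text
t 1.1 pos [0.1623 0.653  0.3979] yaw -0.93 tilt 0.73 F [-0.89 -0.44 -0.03] w 0.0854
twist total (units) [ 0.006   0.0012 -0.0239]
dp total units in current tool axes [3.8118 3.0708 0.5961] after turn [3.6518 3.2648 0.5659] len 0.5917
```

>>> apply_moves:
  dp:
    - [0, 0, 0]
    - [0.28, 0.25, 0.03]
    - [0.28, 0.25, 0.03]
    - [0.28, 0.25, 0.03]
    - [0.28, 0.25, 0.03]
    - [0.28, 0.25, 0.03]
    - [0.28, 0.25, 0.03]
    - [0.28, 0.25, 0.03]
    - [0.28, 0.25, 0.03]
    - [0.28, 0.25, 0.03]
    - [0.28, 0.25, 0.03]
    - [0.28, 0.25, 0.03]
    - [0.28, 0.25, 0.03]
    - [0, 0, 0]
  twist:
    - [0.006, 0.001, -0.024]
    - [0, 0, 0]
    - [0, 0, 0]
    - [0, 0, 0]
    - [0, 0, 0]
    - [0, 0, 0]
    - [0, 0, 0]
    - [0, 0, 0]
    - [0, 0, 0]
    - [0, 0, 0]
    - [0, 0, 0]
    - [0, 0, 0]
    - [0, 0, 0]
    - [0, 0, 0]
  jaw: [0, 0, 0, 0, 0, 0, 0, 0, 0, 0, 0, 0, 0, 0]

```text
clock: 2.5
tcp_pos: [0.6011, 0.3102, 0.3478]
orientation: [3.134, 0.169, -0.005]
contact_force: [0.5, -1.4, 0.6]
grip_width: 0.0854
```

```bash
python3 - <<'E'
from h import *; from bench import r
plan(r,[.6135,.2763,.30],1.94)
E
```

```text
t 2.5 pos [0.6011 0.3102 0.3478] yaw 6.18 tilt 0.26 F [ 0.54 -1.36  0.59] w 0.0854
twist total (units) [0.0015 0.0016 0.0354]
dp total units in current tool axes [0.074  0.2906 0.3988] after turn [0.094  0.2857 0.3982] len 0.0599
```

>>> apply_moves:
  dp:
    - [0, 0, 0]
    - [0.047, 0.143, 0.2]
    - [0.047, 0.143, 0.2]
    - [0, 0, 0]
    - [0, 0, 0]
  twist:
    - [0.0015, 0.0015, 0.035]
    - [0, 0, 0]
    - [0, 0, 0]
    - [0, 0, 0]
    - [0, 0, 0]
  jaw: [0, 0, 0, 0, 0]

```text
clock: 3.0
tcp_pos: [0.6145, 0.2752, 0.298]
orientation: [-3.14, -0.073, 0.002]
contact_force: [-0.2, 0.6, 1.5]
grip_width: 0.0855
```

```bash
python3 - <<'E'
from h import *; from bench import r
plan(r,[.6135,.2763,.230],1.94)
E
```

```text
t 3.0 pos [0.6145 0.2752 0.298 ] yaw 2.66 tilt 0.1 F [-0.23  0.64  1.46] w 0.0855
twist total (units) [-0.0005  0.0007  0.006 ]
dp total units in current tool axes [-0.0067 -0.0088  0.567 ] after turn [-0.0077 -0.0093  0.567 ] len 0.0681
```

>>> apply_moves:
  dp:
    - [-0.007, -0.009, 0.14]
    - [0, 0, 0.14]
    - [0, 0, 0.14]
    - [0, 0, 0.13]
    - [0, 0, 0]
    - [0, 0, 0]
    - [0, 0, 0]
    - [0, 0, 0]
    - [0, 0, 0]
    - [0, 0, 0]
    - [0, 0, 0]
    - [0, 0, 0]
    - [0, 0, 0]
    - [0, 0, 0]
  twist:
    - [0, 0, 0.006]
    - [0, 0, 0]
    - [0, 0, 0]
    - [0, 0, 0]
    - [0, 0, 0]
    - [0, 0, 0]
    - [0, 0, 0]
    - [0, 0, 0]
    - [0, 0, 0]
    - [0, 0, 0]
    - [0, 0, 0]
    - [0, 0, 0]
    - [0, 0, 0]
    - [0, 0, 0]
  jaw: [0, 0, 0, 0, 0, 100, 160, 200, 200, 200, 200, 200, 200, 200]
  grip_force: 30

```text
clock: 4.4
tcp_pos: [0.6126, 0.2815, 0.2294]
orientation: [-3.136, -0.064, -0.002]
contact_force: [1.1, -0.5, -1.5]
grip_width: 0.0434
```

```bash
python3 - <<'E'
from h import *; from bench import r
plan(r,[.6135,.2763,.36],1.94)
E
```

```text
t 4.4 pos [0.6126 0.2815 0.2294] yaw 2.35 tilt 0.31 F [ 1.09 -0.45 -1.54] w 0.0434
twist total (units) [-0.0025 -0.0006  0.0034]
dp total units in current tool axes [ 0.0073  0.038  -1.0884] after turn [ 0.0062  0.0436 -1.0882] len 0.1307
```

>>> apply_moves:
  dp:
    - [0, 0, -0.1]
    - [0, 0, -0.2]
    - [0, 0, -0.3]
    - [0, 0, -0.3]
    - [0, 0, -0.2]
    - [0, 0, 0]
  twist:
    - [0, 0, 0]
    - [0, 0, 0]
    - [0, 0, 0]
    - [0, 0, 0]
    - [0, 0, 0]
    - [0, 0, 0]
  jaw: [200, 200, 200, 200, 200, 200]

```text
clock: 5.0
tcp_pos: [0.6124, 0.2803, 0.3692]
orientation: [-3.136, -0.063, -0.001]
contact_force: [-0.4, 0.2, 0.0]
grip_width: 0.0436
```

```bash
python3 - <<'E'
from h import *; from bench import r
f=r.grab_frame('scene')
plan(r,[.515,-.27,.36],1.94)
o=r.get_obs()
g=proj(f,o['tcp_pos']-[0,0,.18]);print(g)
u,v=g.astype(int);c=f['color'][max(v-90,0):v+90,u-110:u+110]
cv2.imwrite('pics/lift1.png',cv2.resize(c,None,fx=3,fy=3)[:,:,::-1])
E
```

```text
t 5.05 pos [0.6119 0.2802 0.3674] yaw 2.3 tilt 0.22 F [ 0.14  0.06 -0.01] w 0.0435
twist total (units) [-0.0017  0.0007  0.003 ]
dp total units in current tool axes [-0.9911  4.5488  0.0469] after turn [-0.9625  4.5548  0.062 ] len 0.5587
[415.82226253 188.81675841]
```

View pics/lift1.png

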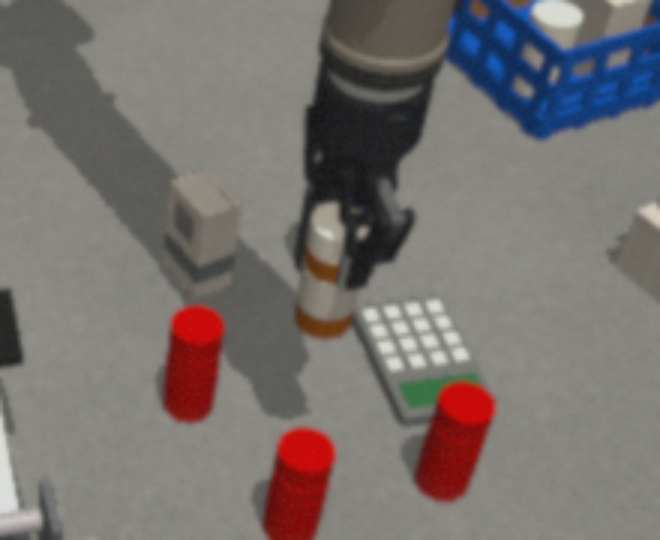

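>>> apply_moves:
  dp:
    - [0, 0, -0.25]
    - [0, 0, -0.3]
    - [-0.06, 0.29, -0.05]
    - [-0.06, 0.29, -0.02]
    - [-0.06, 0.29, -0.02]
    - [-0.06, 0.29, -0.02]
    - [-0.06, 0.29, -0.02]
    - [-0.06, 0.29, -0.02]
    - [-0.06, 0.29, -0.02]
    - [-0.06, 0.29, -0.02]
    - [-0.06, 0.29, -0.02]
    - [-0.06, 0.29, -0.02]
    - [-0.06, 0.29, -0.02]
    - [-0.06, 0.29, 0]
    - [-0.06, 0.29, 0]
    - [-0.06, 0.2, 0]
    - [0, 0.1, 0]
    - [0, 0, 0]
  twist:
    - [0, 0, 0]
    - [0, 0, 0]
    - [0, 0, 0]
    - [0, 0, 0]
    - [0, 0, 0]
    - [0, 0, 0]
    - [0, 0, 0]
    - [0, 0, 0]
    - [0, 0, 0]
    - [0, 0, 0]
    - [0, 0, 0]
    - [0, 0, 0]
    - [0, 0, 0]
    - [0, 0, 0]
    - [0, 0, 0]
    - [0, 0, 0]
    - [0, 0, 0]
    - [0, 0, 0]
  jaw: [200, 200, 200, 200, 200, 200, 200, 200, 200, 200, 200, 200, 200, 200, 200, 200, 200, 200]

```text
clock: 6.85
tcp_pos: [0.5217, -0.2271, 0.4441]
orientation: [3.139, 0.071, -0.063]
contact_force: [-0.1, -0.3, -0.9]
grip_width: 0.0433
```

```bash
python3 - <<'E'
from h import *; from bench import r
plan(r,[.515,-.268,.36],1.94)
E
```

```text
t 6.85 pos [ 0.5217 -0.2271  0.4441] yaw 2.6 tilt 2.31 F [-0.13 -0.25 -0.89] w 0.0433
twist total (units) [0.0005 0.0192 0.0055]
dp total units in current tool axes [-0.0431  0.3374  0.7037] after turn [-0.0675  0.3387  0.7012] len 0.0938
```

>>> apply_moves:
  dp:
    - [0, 0, 0]
    - [-0.034, 0.17, 0.3]
    - [-0.034, 0.17, 0.3]
    - [0, 0, 0.3]
    - [0, 0, 0.1]
    - [0, 0, 0]
    - [0, 0, 0]
  twist:
    - [0, 0.019, 0.0055]
    - [0, 0, 0]
    - [0, 0, 0]
    - [0, 0, 0]
    - [0, 0, 0]
    - [0, 0, 0]
    - [0, 0, 0]
  jaw: [200, 200, 200, 200, 200, 200, 200]

```text
clock: 7.55
tcp_pos: [0.5213, -0.2577, 0.3186]
orientation: [-3.135, -0.076, -0.002]
contact_force: [0.3, -0.4, -1.3]
grip_width: 0.0432
```

```bash
python3 - <<'E'
from h import *; from bench import r
f=r.grab_frame('scene');t=r.grab_frame('top');np.savez('s1.npz',**f);np.savez('t1.npz',**t)
plan(r,[.515,-.268,.245],1.94)
o=r.get_obs()
for n,F in(('s',f),('t',t)):
    g=proj(F,o['tcp_pos']-[0,0,.20]);print(g)
    u,v=g.astype(int);c=F['color'][max(v-60,0):v+60,max(u-70,0):u+70]
    cv2.imwrite(f'pics/ap1{n}.png',cv2.resize(c,None,fx=5,fy=5,interpolation=2)[:,:,::-1]);print(max(u-70,0),max(v-60,0))
E
python3 -c "
import cv2,numpy as np
a=[cv2.resize(cv2.imread(f'pics/ap1{n}.png'),(400,343)) for n in 'st'];cv2.imwrite('pics/ap1.png',np.hstack(a))"
```

```text
t 7.65 pos [ 0.5214 -0.258   0.3194] yaw 2.78 tilt 0.34 F [ 0.49  0.05 -1.01] w 0.0435
twist total (units) [-0.0024 -0.0015  0.007 ]
dp total units in current tool axes [-0.0594  0.0834  0.6191] after turn [-0.0563  0.0812  0.6197] len 0.0753
[175.71700941 216.97371941]
105 156
[466.24992646 224.01432747]
396 164
```

View pics/ap1.png

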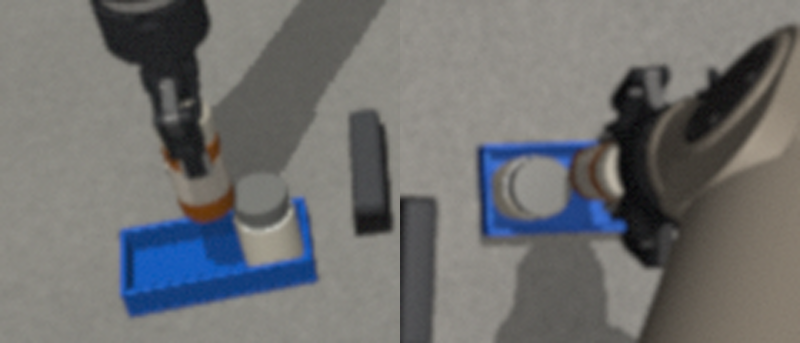

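```bash
cat >> h.py <<'E'
from scipy.optimize import least_squares
def cyl(F,zlo,zhi,c,rad,win=.05):
    P=world(F);m=(P[...,2]>zlo)&(P[...,2]<zhi)&(np.hypot(P[...,0]-c[0],P[...,1]-c[1])<win)
    p=P[m]; s=least_squares(lambda q:np.hypot(p[:,0]-q[0],p[:,1]-q[1])-rad,c[:2],loss='soft_l1',f_scale=.002)
    print('cyl n',len(p),'c',s.x.round(4),'res',np.median(abs(s.fun)).round(4));return s.x
E
python3 - <<'E'
from h import *
for n in'st':
    f=load(n+'1.npz')
    for a,b in((.095,.115),(.115,.14),(.095,.14)): cyl(f,a,b,(.52,-.262),.022)
# jar in both
for n in('scene0','top0'):
    cyl(load(n+'.npz'),.04,.07,(.513,-.222),.025,.04)
f=load('s1.npz');cyl(f,.04,.07,(.513,-.222),.025,.035)
E
```

```text
cyl n 119 c [ 0.5241 -0.2601] res 0.0007
cyl n 158 c [ 0.5242 -0.2602] res 0.0007
cyl n 277 c [ 0.5242 -0.2601] res 0.0007
cyl n 40 c [ 0.523  -0.2622] res 0.0002
cyl n 64 c [ 0.5223 -0.2617] res 0.0003
cyl n 104 c [ 0.5226 -0.2619] res 0.0004
cyl n 183 c [ 0.5141 -0.2209] res 0.001
cyl n 83 c [ 0.5132 -0.2235] res 0.0006
cyl n 188 c [ 0.5138 -0.2209] res 0.0011
```

>>> apply_moves:
  dp:
    - [-0.03, 0.045, 0]
    - [-0.03, 0.045, 0]
    - [0, 0, 0]
    - [0, 0, 0]
  twist:
    - [-0.0012, 0, 0.0035]
    - [-0.0012, 0, 0.0035]
    - [0, 0, 0]
    - [0, 0, 0]
  jaw: [200, 200, 200, 200]

```text
clock: 8.05
tcp_pos: [0.5152, -0.2706, 0.3233]
orientation: [3.139, 0.051, 0.015]
contact_force: [0.1, 0.6, -1.2]
grip_width: 0.0435
```

```bash
python3 - <<'E'
from h import *; from bench import r
plan(r,[.514,-.2692,.236],1.94)
E
```

```text
t 8.05 pos [ 0.5152 -0.2706  0.3233] yaw 1.88 tilt 0.58 F [ 0.14  0.61 -1.15] w 0.0435
twist total (units) [ 0.0012 -0.0047 -0.0005]
dp total units in current tool axes [-0.0166 -0.0139  0.7274] after turn [-0.0094 -0.012   0.7276] len 0.0873
```

>>> apply_moves:
  dp:
    - [0, 0, 0]
    - [-0.009, -0.012, 0.1]
    - [0, 0, 0.2]
    - [0, 0, 0.2]
    - [0, 0, 0.1]
    - [0, 0, 0]
  twist:
    - [0.0012, -0.0047, 0]
    - [0, 0, 0]
    - [0, 0, 0]
    - [0, 0, 0]
    - [0, 0, 0]
    - [0, 0, 0]
  jaw: [200, 200, 200, 200, 200, 200]

```text
clock: 8.65
tcp_pos: [0.5142, -0.2684, 0.2472]
orientation: [-3.14, -0.053, 0.0]
contact_force: [-0.3, 0.5, -1.5]
grip_width: 0.0434
```

```bash
python3 - <<'E'
from h import *; from bench import r
plan(r,[.514,-.2692,.2344],1.94)
E
```

```text
t 8.65 pos [ 0.5142 -0.2684  0.2472] yaw 1.92 tilt 0.04 F [-0.26  0.5  -1.52] w 0.0434
twist total (units) [-0.0004  0.0001 -0.0001]
dp total units in current tool axes [-0.0015  0.0069  0.1065] after turn [-0.0015  0.0068  0.1065] len 0.0128
```

>>> apply_moves:
  dp:
    - [0, 0.007, 0.03]
    - [0, 0, 0.03]
    - [0, 0, 0.02]
    - [0, 0, 0.01]
    - [0, 0, 0]
  twist:
    - [0, 0, 0]
    - [0, 0, 0]
    - [0, 0, 0]
    - [0, 0, 0]
    - [0, 0, 0]
  jaw: [200, 200, 200, 200, 200]

```text
clock: 9.15
tcp_pos: [0.515, -0.2698, 0.2375]
orientation: [3.141, 0.053, 0.004]
contact_force: [-0.3, -0.6, -0.9]
grip_width: 0.0433
```

```bash
python3 - <<'E'
from h import *; from bench import r
plan(r,[.514,-.2692,.2344],1.94)
E
```

```text
t 9.15 pos [ 0.515  -0.2698  0.2375] yaw 1.92 tilt 0.15 F [-0.32 -0.63 -0.89] w 0.0433
twist total (units) [ 0.0003 -0.0013 -0.0002]
dp total units in current tool axes [-0.0085 -0.0056  0.0258] after turn [-0.0084 -0.0055  0.0258] len 0.0033
```

>>> apply_moves:
  dp:
    - [-0.005, -0.005, 0.01]
    - [0, 0, 0.01]
    - [0, 0, 0.01]
  twist:
    - [0, -0.0013, 0]
    - [0, 0, 0]
    - [0, 0, 0]
  jaw: [200, 200, 200]

```text
clock: 9.45
tcp_pos: [0.5147, -0.2693, 0.2346]
orientation: [3.14, 0.053, 0.002]
contact_force: [0.7, -0.3, -1.1]
grip_width: 0.0431
```

```bash
python3 - <<'E'
from h import *; from bench import r
plan(r,[.514,-.2692,.2344],1.94)
f=r.grab_frame('scene');np.savez('s2.npz',**f);cyl(f,.035,.06,(.517,-.273),.022,.03);cyl(f,.035,.06,(.514,-.222),.025,.03)
cv2.imwrite('pics/pl1.png',cv2.resize(f['color'][180:290,120:250],None,fx=5,fy=5,interpolation=2)[:,:,::-1])
E
```

```text
t 9.45 pos [ 0.5147 -0.2693  0.2346] yaw 1.92 tilt 0.1 F [ 0.67 -0.28 -1.08] w 0.0431
twist total (units) [ 0.0005 -0.0007 -0.0001]
dp total units in current tool axes [-0.0059 -0.0014  0.0014] after turn [-0.0059 -0.0014  0.0014] len 0.0007
cyl n 128 c [ 0.5174 -0.2728] res 0.0007
cyl n 162 c [ 0.5143 -0.2211] res 0.0008
```

View pics/pl1.png

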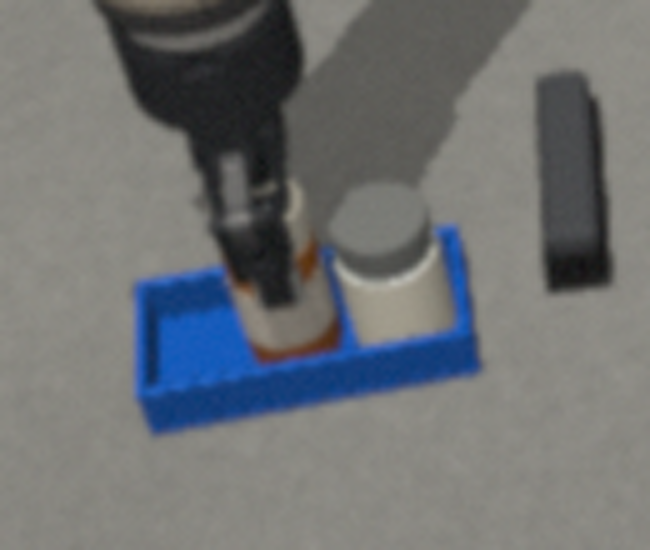

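>>> apply_moves:
  dp:
    - [-0.005, -0.012, 0]
    - [0, 0, 0.008]
    - [0, 0, 0.01]
    - [0, 0, 0]
  twist:
    - [0, 0, 0]
    - [0, 0, 0]
    - [0, 0, 0]
    - [0, 0, 0]
  jaw: [200, 200, 200, 200]

```text
clock: 9.9
tcp_pos: [0.5144, -0.268, 0.2327]
orientation: [3.14, 0.053, 0.004]
contact_force: [0.5, 0.4, -1.6]
grip_width: 0.043
```

```bash
python3 - <<'E'
from h import *; from bench import r
plan(r,[.514,-.268,.2344],1.94)
E
```

```text
t 9.9 pos [ 0.5144 -0.268   0.2327] yaw 1.92 tilt 0.16 F [ 0.49  0.41 -1.63] w 0.043
twist total (units) [ 0.0006 -0.0012 -0.0002]
dp total units in current tool axes [-0.0033  0.0002 -0.0142] after turn [-0.0033  0.0002 -0.0142] len 0.0017
```

>>> apply_moves:
  dp:
    - [0, 0, 0.01]
    - [0, 0, 0]
  twist:
    - [0, 0, 0]
    - [0, 0, 0]
  jaw: [200, 200]

```text
clock: 10.1
tcp_pos: [0.5148, -0.2683, 0.2324]
orientation: [3.14, 0.053, 0.006]
contact_force: [0.1, 0.3, -0.6]
grip_width: 0.0431
```

>>> apply_moves:
  dp:
    - [0, 0, 0.01]
    - [0, 0, 0]
  twist:
    - [0, 0, 0]
    - [0, 0, 0]
  jaw: [200, 200]

```text
clock: 10.3
tcp_pos: [0.5149, -0.2688, 0.2324]
orientation: [3.14, 0.052, 0.008]
contact_force: [-0.4, -0.3, -1.5]
grip_width: 0.0432
```

```bash
python3 - <<'E'
from h import *; from bench import r
plan(r,[.514,-.268,.2344],1.94)
f=r.grab_frame('scene');np.savez('s3.npz',**f);cyl(f,.035,.06,(.517,-.273),.022,.03)
P=world(f); m=(np.hypot(P[...,0]-.517,P[...,1]+.272)<.025)&(P[...,2]>.06);print(np.percentile(P[m][:,2],[50,90,98]) if m.any() else 0)
E
```

```text
t 10.3 pos [ 0.5149 -0.2688  0.2324] yaw 1.9 tilt 0.29 F [-0.42 -0.34 -1.46] w 0.0432
twist total (units) [ 0.0007 -0.0023 -0.0004]
dp total units in current tool axes [-0.0076 -0.0069 -0.0169] after turn [-0.0077 -0.0069 -0.0169] len 0.0024
cyl n 119 c [ 0.5174 -0.2722] res 0.0008
[0.4392651  0.46433988 0.47219743]
```

>>> apply_moves:
  dp:
    - [-0.007, -0.007, 0.025]
  twist:
    - [0, -0.002, 0]
  jaw: [200]

```text
clock: 10.45
tcp_pos: [0.5155, -0.2688, 0.2317]
orientation: [3.139, 0.052, 0.008]
contact_force: [-5.5, 6.0, 45.9]
grip_width: 0.0435
```

>>> apply_moves:
  dp:
    - [0, 0, -0.005]
    - [0, 0, 0]
    - [0, 0, 0]
    - [0, 0, 0]
    - [0, 0, 0]
    - [0, 0, 0]
    - [0, 0, -0.1]
    - [0, 0, -0.2]
    - [0, 0, -0.3]
    - [0, 0, -0.3]
    - [0, 0, -0.3]
    - [0, 0, -0.3]
    - [0, 0, 0]
  twist:
    - [0, 0, 0]
    - [0, 0, 0]
    - [0, 0, 0]
    - [0, 0, 0]
    - [0, 0, 0]
    - [0, 0, 0]
    - [0, 0, 0]
    - [0, 0, 0]
    - [0, 0, 0]
    - [0, 0, 0]
    - [0, 0, 0]
    - [0, 0, 0]
    - [0, 0, 0]
  jaw: [200, 110, 90, 60, 30, 0, 0, 0, 0, 0, 0, 0, 0]

```text
clock: 11.75
tcp_pos: [0.5135, -0.269, 0.4218]
orientation: [3.138, 0.048, 0.004]
contact_force: [-0.2, -0.9, 0.7]
grip_width: 0.0853
```

```bash
python3 - <<'E'
from h import *; from bench import r
plan(r,[.404,.2495,.40],15.5)
f=r.grab_frame('scene');np.savez('s3.npz',**f);print(cyl(f,.04,.1,(.517,-.273),.022,.03));cyl(f,.04,.07,(.514,-.222),.025,.03)
cv2.imwrite('pics/pl2.png',cv2.resize(f['color'][150:290,100:270],None,fx=4,fy=4,interpolation=2)[:,:,::-1])
E
```

```text
t 11.75 pos [ 0.5135 -0.269   0.4218] yaw 1.76 tilt 0.21 F [-0.22 -0.89  0.7 ] w 0.0853
twist total (units) [ 0.0014 -0.0009 -0.1145]
dp total units in current tool axes [-0.7801 -4.3472  0.1682] after turn [ 0.275  -4.4075  0.182 ] len 0.5304
cyl n 348 c [ 0.5185 -0.273 ] res 0.0008
[ 0.51849362 -0.27304184]
cyl n 185 c [ 0.5138 -0.2211] res 0.0009
```

View pics/pl2.png

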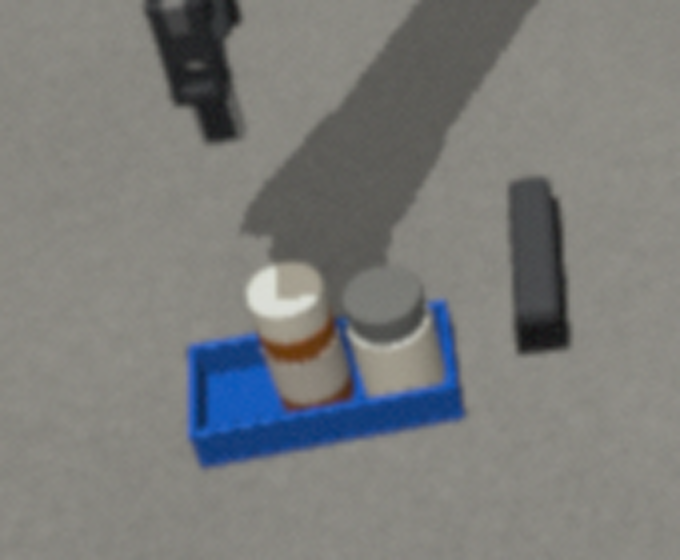

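>>> apply_moves:
  dp:
    - [0, 0, 0]
    - [0, 0, 0]
    - [0.02, -0.15, 0.0]
    - [0.02, -0.315, 0.0]
    - [0.02, -0.315, 0.0]
    - [0.02, -0.315, 0.0]
    - [0.02, -0.315, 0.0]
    - [0.02, -0.315, 0.0]
    - [0.02, -0.315, 0.0]
    - [0.02, -0.315, 0.0]
    - [0.02, -0.315, 0.0]
    - [0.02, -0.315, 0.0]
    - [0.02, -0.315, 0.0]
    - [0.02, -0.315, 0.0]
    - [0.02, -0.315, 0.0]
    - [0.02, -0.315, 0.0]
    - [0.0, -0.15, 0.0]
    - [0, 0, 0]
  twist:
    - [0, 0, -0.057]
    - [0, 0, -0.057]
    - [0, 0, 0]
    - [0, 0, 0]
    - [0, 0, 0]
    - [0, 0, 0]
    - [0, 0, 0]
    - [0, 0, 0]
    - [0, 0, 0]
    - [0, 0, 0]
    - [0, 0, 0]
    - [0, 0, 0]
    - [0, 0, 0]
    - [0, 0, 0]
    - [0, 0, 0]
    - [0, 0, 0]
    - [0, 0, 0]
    - [0, 0, 0]
  jaw: [0, 0, 0, 0, 0, 0, 0, 0, 0, 0, 0, 0, 0, 0, 0, 0, 0, 0]

```text
clock: 13.6
tcp_pos: [0.3862, 0.2663, 0.4052]
orientation: [3.105, 0.432, -0.043]
contact_force: [-0.8, -0.2, -0.8]
grip_width: 0.0855
```

```bash
python3 - <<'E'
from h import *; from bench import r
plan(r,[.4045,.2495,.30],15.5)
for n in('top0','scene0'):
    f=load(n+'.npz');P=world(f);m=(P[...,2]>.03)&(P[...,2]<.095)&(np.hypot(P[...,0]-.404,P[...,1]-.25)<.05);p=P[m]
    print(n,len(p),cv2.minAreaRect((p[:,:2]*1000).astype(np.float32)))
    m=(P[...,2]>.096)&(P[...,2]<.106)&(np.hypot(P[...,0]-.404,P[...,1]-.25)<.05)
    c=cv2.findContours(m.astype(np.uint8),0,2)[0];c=max(c,key=cv2.contourArea).reshape(-1,2)
    w=np.array([ray(f,q,.1)[:2] for q in c]);print('top face',cv2.minAreaRect((w*1000).astype(np.float32)))
E
```

```text
t 13.6 pos [0.3862 0.2663 0.4052] yaw 15.84 tilt 1.62 F [-0.76 -0.24 -0.83] w 0.0855
twist total (units) [0.0012 0.0134 0.0028]
dp total units in current tool axes [0.133  0.1739 0.8734] after turn [0.1094 0.1754 0.8763] len 0.108
top0 128 ((403.05023193359375, 237.18075561523438), (47.795433044433594, 46.286903381347656), 45.518123626708984)
top face ((404.3569641113281, 249.46926879882812), (55.77021408081055, 40.019798278808594), 15.150546073913574)
scene0 426 ((406.269775390625, 251.0196990966797), (61.994178771972656, 46.52956771850586), 13.182222366333008)
top face ((408.6695251464844, 250.0248565673828), (58.7728157043457, 41.68274688720703), 15.10867977142334)
```

>>> apply_moves:
  dp:
    - [0, 0, 0]
    - [0.055, 0.087, 0.25]
    - [0.055, 0.087, 0.25]
    - [0, 0, 0.25]
    - [0, 0, 0.1]
    - [0, 0, 0]
  twist:
    - [0.001, 0.0134, 0.006]
    - [0, 0, 0]
    - [0, 0, 0]
    - [0, 0, 0]
    - [0, 0, 0]
    - [0, 0, 0]
  jaw: [0, 0, 0, 0, 0, 0]

```text
clock: 14.2
tcp_pos: [0.4068, 0.2404, 0.2993]
orientation: [3.114, 0.393, 0.012]
contact_force: [0.6, 0.2, 0.3]
grip_width: 0.0855
```

```bash
python3 - <<'E'
from h import *; from bench import r
plan(r,[.405,.2498,.23],15.1)
E
```

```text
t 14.2 pos [0.4068 0.2404 0.2993] yaw 14.4 tilt 0.46 F [0.61 0.18 0.27] w 0.0855
twist total (units) [ 0.0018 -0.0033 -0.0058]
dp total units in current tool axes [ 0.0009 -0.0816  0.5772] after turn [ 0.0059 -0.0794  0.5775] len 0.07
```

>>> apply_moves:
  dp:
    - [0, 0, 0]
    - [0.006, -0.079, 0.1]
    - [0, 0, 0.1]
    - [0, 0, 0]
  twist:
    - [0.002, -0.003, -0.006]
    - [0, 0, 0]
    - [0, 0, 0]
    - [0, 0, 0]
  jaw: [0, 0, 0, 0]

```text
clock: 14.6
tcp_pos: [0.4059, 0.2489, 0.2756]
orientation: [-3.112, -0.409, -0.007]
contact_force: [0.2, -0.4, 0.3]
grip_width: 0.0854
```

```bash
python3 - <<'E'
from h import *; from bench import r
plan(r,[.405,.2498,.23],15.1)
E
```

```text
t 14.6 pos [0.4059 0.2489 0.2756] yaw 14.98 tilt 0.28 F [ 0.2  -0.42  0.29] w 0.0854
twist total (units) [-0.0009 -0.0022 -0.001 ]
dp total units in current tool axes [-0.0073 -0.0085  0.3798] after turn [-0.0056 -0.0092  0.3798] len 0.0456
```

>>> apply_moves:
  dp:
    - [-0.006, -0.009, 0.12]
    - [0, 0, 0.12]
    - [0, 0, 0.1]
    - [0, 0, 0.03]
  twist:
    - [-0.001, -0.002, -0.001]
    - [0, 0, 0]
    - [0, 0, 0]
    - [0, 0, 0]
  jaw: [0, 0, 0, 0]

```text
clock: 15.0
tcp_pos: [0.4056, 0.2512, 0.2304]
orientation: [-3.112, -0.415, -0.005]
contact_force: [0.7, -0.1, -0.3]
grip_width: 0.0852
```

```bash
python3 - <<'E'
from h import *; from bench import r
plan(r,[.405,.2498,.23],15.1)
E
```

```text
t 15.0 pos [0.4056 0.2512 0.2304] yaw 15.19 tilt 0.2 F [ 0.73 -0.07 -0.34] w 0.0852
twist total (units) [-0.0006 -0.0016  0.0007]
dp total units in current tool axes [-0.0078  0.0099  0.0032] after turn [-0.0077  0.0099  0.0032] len 0.0016
```

>>> apply_moves:
  dp:
    - [-0.007, 0.01, 0]
    - [0, 0, 0]
    - [0, 0, 0]
    - [0, 0, 0]
    - [0, 0, 0]
    - [0, 0, 0]
    - [0, 0, 0]
    - [0, 0, 0]
  twist:
    - [0, 0, 0]
    - [0, 0, 0]
    - [0, 0, 0]
    - [0, 0, 0]
    - [0, 0, 0]
    - [0, 0, 0]
    - [0, 0, 0]
    - [0, 0, 0]
  jaw: [60, 100, 150, 200, 200, 200, 200, 200]

```text
clock: 15.8
tcp_pos: [0.4055, 0.2499, 0.2316]
orientation: [-3.111, -0.415, -0.007]
contact_force: [0.7, -0.8, -0.5]
grip_width: 0.0555
```

```bash
python3 - <<'E'
from h import *; from bench import r
plan(r,[.405,.2498,.43],15.1)
E
```

```text
t 15.8 pos [0.4055 0.2499 0.2316] yaw 15.18 tilt 0.31 F [ 0.7  -0.77 -0.51] w 0.0555
twist total (units) [-0.001  -0.0024  0.0006]
dp total units in current tool axes [ 0.0043 -0.0038 -1.6531] after turn [-3.9000e-03 -4.0000e-04 -1.6531e+00] len 0.1984
```

>>> apply_moves:
  dp:
    - [0, 0, -0.1]
    - [0, 0, -0.3]
    - [0, 0, -0.4]
    - [0, 0, -0.4]
    - [0, 0, -0.4]
    - [0, 0, 0]
    - [0, 0, 0]
  twist:
    - [0, 0, 0]
    - [0, 0, 0]
    - [0, 0, 0]
    - [0, 0, 0]
    - [0, 0, 0]
    - [0, 0, 0.055]
    - [0, 0, 0.055]
  jaw: [200, 200, 200, 200, 200, 200, 200]

```text
clock: 16.5
tcp_pos: [0.4041, 0.2478, 0.4364]
orientation: [-3.137, -0.042, -0.008]
contact_force: [-0.6, 0.4, -1.5]
grip_width: 0.0559
```

```bash
python3 - <<'E'
from h import *; from bench import r
plan(r,[.515,-.315,.43],1.94)
E
```

```text
t 16.5 pos [0.4041 0.2478 0.4364] yaw 1.55 tilt 0.36 F [-0.61  0.42 -1.48] w 0.0559
twist total (units) [-0.0018 -0.0023 -0.0033]
dp total units in current tool axes [0.7974 4.7137 0.0397] after turn [0.7651 4.7189 0.0536] len 0.5737
```

>>> apply_moves:
  dp:
    - [0.03, 0.15, 0]
    - [0.05, 0.3, 0]
    - [0.05, 0.3, 0]
    - [0.05, 0.3, 0]
    - [0.05, 0.3, 0]
    - [0.05, 0.3, 0]
    - [0.05, 0.3, 0]
    - [0.05, 0.3, 0]
    - [0.05, 0.3, 0]
    - [0.05, 0.3, 0]
    - [0.05, 0.3, 0]
    - [0.05, 0.3, 0]
    - [0.05, 0.3, 0]
    - [0.05, 0.3, 0]
    - [0.05, 0.3, 0]
    - [0.04, 0.2, 0]
    - [0, 0.1, 0]
    - [0, 0, 0]
  twist:
    - [0, 0, 0]
    - [0, 0, 0]
    - [0, 0, 0]
    - [0, 0, 0]
    - [0, 0, 0]
    - [0, 0, 0]
    - [0, 0, 0]
    - [0, 0, 0]
    - [0, 0, 0]
    - [0, 0, 0]
    - [0, 0, 0]
    - [0, 0, 0]
    - [0, 0, 0]
    - [0, 0, 0]
    - [0, 0, 0]
    - [0, 0, 0]
    - [0, 0, 0]
    - [0, 0, 0]
  jaw: [200, 200, 200, 200, 200, 200, 200, 200, 200, 200, 200, 200, 200, 200, 200, 200, 200, 200]

```text
clock: 18.3
tcp_pos: [0.5065, -0.3469, 0.4373]
orientation: [-3.131, -0.09, 0.003]
contact_force: [0.2, 0.1, -1.0]
grip_width: 0.0558
```

```bash
python3 - <<'E'
from h import *; from bench import r
plan(r,[.515,-.318,.36],1.94)
E
```

```text
t 18.3 pos [ 0.5065 -0.3469  0.4373] yaw 3.29 tilt 0.52 F [ 0.16  0.13 -1.05] w 0.0558
twist total (units) [-0.0042  0.0009  0.0112]
dp total units in current tool axes [ 0.0853 -0.2303  0.6463] after turn [ 0.0786 -0.238   0.6444] len 0.083
```

>>> apply_moves:
  dp:
    - [0, 0, 0]
    - [0.04, -0.12, 0.25]
    - [0.04, -0.12, 0.25]
    - [0, 0, 0.15]
    - [0, 0, 0]
    - [0, 0, 0]
  twist:
    - [-0.004, 0.001, 0.011]
    - [0, 0, 0]
    - [0, 0, 0]
    - [0, 0, 0]
    - [0, 0, 0]
    - [0, 0, 0]
  jaw: [200, 200, 200, 200, 200, 200]

```text
clock: 18.9
tcp_pos: [0.5145, -0.3102, 0.3592]
orientation: [-3.137, -0.06, -0.005]
contact_force: [0.0, -0.5, -1.7]
grip_width: 0.0559
```

```bash
python3 - <<'E'
from h import *; from bench import r
plan(r,[.515,-.318,.36],1.94)
o=r.get_obs();c=o['tcp_pos']
f=r.grab_frame('scene');np.savez('s4.npz',**f);cyl(f,.04,.1,(.518,-.273),.022,.03)
P=world(f);m=(P[...,2]>.125)&(P[...,2]<.185)&(np.hypot(P[...,0]-c[0],P[...,1]-c[1])<.05);p=P[m]
print(m.sum(),cv2.minAreaRect((p[:,:2]*1000).astype(np.float32)),p.min(0),p.max(0))
# bin: face normals, fit of +x face and +y face
np.save('p4.npy',p)
cv2.imwrite('pics/ap2.png',cv2.resize(f['color'][130:290,90:260],None,fx=4,fy=4,interpolation=2)[:,:,::-1])
E
```

```text
t 18.9 pos [ 0.5145 -0.3102  0.3592] yaw 2.2 tilt 0.29 F [ 0.   -0.48 -1.71] w 0.0559
twist total (units) [-0.0018 -0.0016  0.0021]
dp total units in current tool axes [ 0.0015  0.0654 -0.0072] after turn [ 0.0018  0.0654 -0.007 ] len 0.0079
cyl n 346 c [ 0.5186 -0.2733] res 0.0008
434 ((517.8546752929688, -307.6605529785156), (59.89365768432617, 41.39338302612305), 2.6905038356781006) [ 0.48701482 -0.32721049  0.12675046] [ 0.54790575 -0.28582256  0.18473433]
```

View pics/ap2.png

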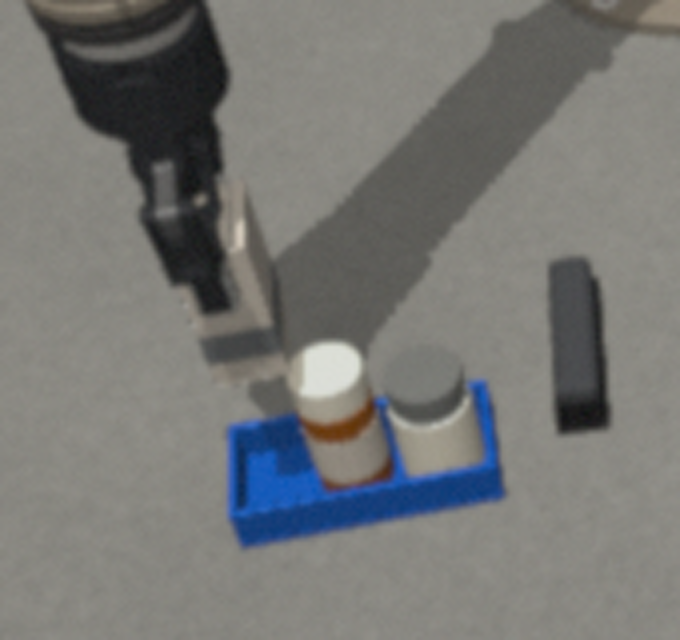

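```bash
python3 - <<'E'
from h import *
p=np.load('p4.npy')
for a in np.arange(.488,.55,.006):
    q=p[(p[:,0]>a)&(p[:,0]<a+.006)]; print(a.round(3),len(q),'y max/med',np.percentile(q[:,1],[10,50,90]).round(4))
# tray from s4: rim fit on top of walls, outside edge
for n in('s4','s3','scene0','top0'):
    f=load(n+'.npz');P=world(f);h=cv2.cvtColor(f['color'],cv2.COLOR_RGB2HSV)
    m=(h[...,0]>100)&(h[...,0]<130)&(h[...,1]>120)&(abs(P[...,2]-.032)<.006)&(np.hypot(P[...,0]-.515,P[...,1]+.268)<.11)
    q=P[m];print(n,len(q),'y range',np.percentile(q[:,1],[.5,2,98,99.5]).round(4),cv2.minAreaRect((q[:,:2]*1000).astype(np.float32)))
E
```

```text
0.488 7 y max/med [-0.2892 -0.2887 -0.2882]
0.494 10 y max/med [-0.2887 -0.2884 -0.2882]
0.5 10 y max/med [-0.2885 -0.2881 -0.288 ]
0.506 10 y max/med [-0.2883 -0.2878 -0.2875]
0.512 6 y max/med [-0.2878 -0.2876 -0.2874]
0.518 13 y max/med [-0.2876 -0.2873 -0.2869]
0.524 9 y max/med [-0.2874 -0.287  -0.2867]
0.53 11 y max/med [-0.2869 -0.2867 -0.2865]
0.536 37 y max/med [-0.3023 -0.2887 -0.2864]
0.542 319 y max/med [-0.3225 -0.3072 -0.2907]Traceback (most recent call last):
  File "<stdin>", line 4, in <module>
    return _quantile_unchecked(
        a, q, axis, out, overwrite_input, method, keepdims, weights)
    return _ureduce(a,
                    func=_quantile_ureduce_func,
    ...<5 lines>...
                    overwrite_input=overwrite_input,
                    method=method)
    r = func(a, **kwargs)
    result = _quantile(arr,
                       quantiles=q,
    ...<2 lines>...
                       out=out,
                       weights=wgt)
    slices_having_nans = np.isnan(arr[-1, ...])
                                  ~~~^^^^^^^^^
IndexError: index -1 is out of bounds for axis 0 with size 0
```

```bash
python3 - <<'E'
from h import *
for n in('s4','s3','scene0','top0'):
    f=load(n+'.npz');P=world(f);h=cv2.cvtColor(f['color'],cv2.COLOR_RGB2HSV)
    m=(h[...,0]>100)&(h[...,0]<130)&(h[...,1]>120)&(P[...,2]>.026)&(P[...,2]<.04)&(np.hypot(P[...,0]-.515,P[...,1]+.268)<.11)
    q=P[m]
    print(n,len(q),'y',np.percentile(q[:,1],[1,99]).round(4),cv2.minAreaRect((q[:,:2]*1000).astype(np.float32)))
    e=q[(q[:,1]<-.335)];print('  -y wall y',np.percentile(e[:,1],[5,50,95]).round(4),' x walls',np.percentile(q[:,0],[2,98]).round(4))
    # outer contour of blue, on ground/rim
    fl=P[(h[...,0]>100)&(h[...,0]<130)&(h[...,1]>120)&(P[...,2]<.012)&(P[...,2]>0)&(abs(P[...,0]-.517)<.03)&(abs(P[...,1]+.268)<.09)]
    if len(fl):print('  floor y min',np.percentile(fl[:,1],[1,3]).round(4))
E
```

```text
s4 295 y [-0.3449 -0.1876] ((518.6729125976562, -266.3481140136719), (75.6256332397461, 157.4405059814453), 1.2715775966644287)
  -y wall y [-0.345  -0.3421 -0.3369]  x walls [0.4809 0.5566]
  floor y min [-0.3419 -0.341 ]
s3 297 y [-0.3444 -0.1878] ((518.236083984375, -266.1972351074219), (78.87896728515625, 157.2158203125), 1.4946669340133667)
  -y wall y [-0.3444 -0.3421 -0.337 ]  x walls [0.4816 0.5569]
  floor y min [-0.3419 -0.341 ]
scene0 342 y [-0.3448 -0.1879] ((517.3279418945312, -266.1956481933594), (78.44517517089844, 156.92410278320312), 2.207340717315674)
  -y wall y [-0.3451 -0.342  -0.3363]  x walls [0.4806 0.557 ]
  floor y min [-0.3417 -0.3399]
top0 348 y [-0.3452 -0.1894] ((513.6956176757812, -267.28143310546875), (71.99689483642578, 156.41806030273438), 1.94688880443573)
  -y wall y [-0.3453 -0.3432 -0.3368]  x walls [0.4767 0.5505]
  floor y min [-0.3435 -0.3422]
```

>>> apply_moves:
  dp:
    - [0.005, 0.087, 0.1]
    - [0, 0, 0.1]
    - [0, 0, 0]
    - [0, 0, 0]
  twist:
    - [-0.002, -0.0015, 0.005]
    - [0, 0, 0]
    - [0, 0, 0]
    - [0, 0, 0]
  jaw: [200, 200, 200, 200]

```text
clock: 19.35
tcp_pos: [0.516, -0.3226, 0.336]
orientation: [3.138, 0.041, 0.007]
contact_force: [-0.2, -0.3, -0.9]
grip_width: 0.0558
```

```bash
python3 - <<'E'
from h import *; from bench import r
plan(r,[.5157,-.3206,.2366],1.6)
E
```

```text
t 19.35 pos [ 0.516  -0.3226  0.336 ] yaw 1.49 tilt 0.3 F [-0.19 -0.32 -0.94] w 0.0558
twist total (units) [ 0.0014 -0.002  -0.0009]
dp total units in current tool axes [-0.0055 -0.0191  0.8283] after turn [-0.002  -0.0166  0.8283] len 0.0994
```

>>> apply_moves:
  dp:
    - [-0.002, -0.017, 0.1]
    - [0, 0, 0.15]
    - [0, 0, 0.15]
    - [0, 0, 0.1]
    - [0, 0, 0]
  twist:
    - [0.001, -0.002, -0.001]
    - [0, 0, 0]
    - [0, 0, 0]
    - [0, 0, 0]
    - [0, 0, 0]
  jaw: [200, 200, 200, 200, 200]

```text
clock: 19.85
tcp_pos: [0.5158, -0.3204, 0.2726]
orientation: [3.141, 0.044, 0.001]
contact_force: [1.1, 0.1, -1.3]
grip_width: 0.0554
```

```bash
python3 - <<'E'
from h import *; from bench import r
plan(r,[.5157,-.3206,.2366],1.6)
o=r.get_obs();c=o['tcp_pos']
f=r.grab_frame('scene');cyl(f,.04,.1,(.518,-.273),.022,.03)
zf=c[2]-.2316;P=world(f);m=(P[...,2]>zf)&(P[...,2]<zf+.045)&(abs(P[...,0]-c[0])<.04)&(P[...,1]<-.29)&(P[...,1]>-.35);p=P[m]
print(m.sum(),cv2.minAreaRect((p[:,:2]*1000).astype(np.float32)))
fx=p[p[:,0]>.54];print('xface',np.median(fx[:,0]),'y',np.percentile(fx[:,1],[1,99]))
cv2.imwrite('pics/ap3.png',cv2.resize(f['color'][170:290,110:240],None,fx=5,fy=5,interpolation=2)[:,:,::-1])
E
```

```text
t 19.85 pos [ 0.5158 -0.3204  0.2726] yaw 1.62 tilt 0.04 F [ 1.1   0.11 -1.34] w 0.0554
twist total (units) [ 0.0002 -0.0002  0.0001]
dp total units in current tool axes [-0.0013  0.0014  0.2997] after turn [-0.0012  0.0015  0.2997] len 0.036
cyl n 389 c [ 0.5187 -0.2742] res 0.0011
300 ((527.544189453125, -305.9669189453125), (33.0417366027832, 68.13809204101562), 54.85866165161133)
xface 0.5447266228009671 y [-0.33715881 -0.2972824 ]
```

View pics/ap3.png

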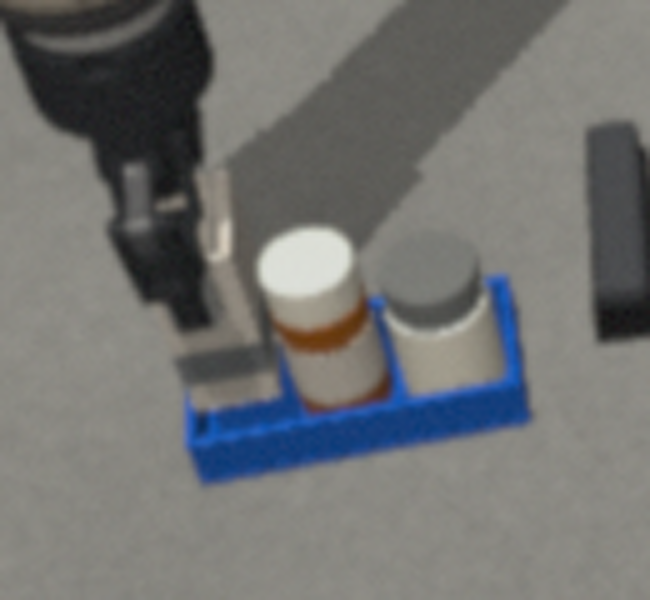

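>>> apply_moves:
  dp:
    - [0, 0.006, 0.08]
    - [0, 0, 0.08]
    - [0, 0, 0.05]
    - [0, 0, 0.03]
    - [0, 0, 0]
  twist:
    - [0, 0, 0]
    - [0, 0, 0]
    - [0, 0, 0]
    - [0, 0, 0]
    - [0, 0, 0]
  jaw: [200, 200, 200, 200, 200]

```text
clock: 20.4
tcp_pos: [0.5169, -0.322, 0.2438]
orientation: [3.139, 0.044, 0.006]
contact_force: [-0.2, 1.0, -0.8]
grip_width: 0.0554
```

```bash
python3 - <<'E'
from h import *; from bench import r
plan(r,[.5157,-.3208,.2366],1.6)
E
```

```text
t 20.4 pos [ 0.5169 -0.322   0.2438] yaw 1.62 tilt 0.27 F [-0.22  0.98 -0.79] w 0.0554
twist total (units) [ 0.0011 -0.0019  0.0002]
dp total units in current tool axes [-0.0096 -0.01    0.06  ] after turn [-0.0093 -0.0099  0.06  ] len 0.0074
```

>>> apply_moves:
  dp:
    - [-0.009, -0.01, 0.025]
    - [0, 0, 0.02]
    - [0, 0, 0.012]
    - [0, 0, 0]
  twist:
    - [0.001, -0.002, 0]
    - [0, 0, 0]
    - [0, 0, 0]
    - [0, 0, 0]
  jaw: [200, 200, 200, 200]

```text
clock: 20.8
tcp_pos: [0.5159, -0.3209, 0.237]
orientation: [3.141, 0.044, 0.001]
contact_force: [0.2, -0.0, 0.3]
grip_width: 0.0554
```

>>> apply_moves:
  dp:
    - [0, 0, 0.012]
    - [0, 0, 0.012]
    - [0, 0, 0.012]
  twist:
    - [0, 0, 0]
    - [0, 0, 0]
    - [0, 0, 0]
  jaw: [200, 200, 200]

```text
clock: 21.1
tcp_pos: [0.5159, -0.3215, 0.2354]
orientation: [-3.14, -0.044, -0.003]
contact_force: [-5.2, 3.3, 16.9]
grip_width: 0.0558
```

```bash
python3 - <<'E'
from h import *; from bench import r
plan(r,[.5157,-.3208,.2366],1.6)
E
```

```text
t 21.1 pos [ 0.5159 -0.3215  0.2354] yaw 1.59 tilt 0.11 F [-5.22  3.26 16.88] w 0.0558
twist total (units) [-0.0004 -0.0008 -0.0001]
dp total units in current tool axes [-0.0011 -0.006  -0.0103] after turn [-0.0011 -0.006  -0.0103] len 0.0014
```

>>> apply_moves:
  dp:
    - [0, 0, -0.005]
    - [0, 0, 0]
    - [0, 0, 0]
    - [0, 0, 0]
    - [0, 0, 0]
    - [0, 0, 0]
    - [0, 0, -0.1]
    - [0, 0, -0.2]
    - [0, 0, -0.3]
    - [0, 0, -0.3]
    - [0, 0, -0.3]
    - [0, 0, -0.2]
    - [0, 0, 0]
  twist:
    - [0, 0, 0]
    - [0, 0, 0]
    - [0, 0, 0]
    - [0, 0, 0]
    - [0, 0, 0]
    - [0, 0, 0]
    - [0, 0, 0]
    - [0, 0, 0]
    - [0, 0, 0]
    - [0, 0, 0]
    - [0, 0, 0]
    - [0, 0, 0]
    - [0, 0, 0]
  jaw: [200, 80, 60, 40, 20, 0, 0, 0, 0, 0, 0, 0, 0]

```text
clock: 22.4
tcp_pos: [0.5148, -0.3225, 0.4147]
orientation: [3.141, 0.04, 0.004]
contact_force: [0.9, -0.8, -0.8]
grip_width: 0.085
```

```bash
python3 - <<'E'
from h import *; from bench import r
f=r.grab_frame('scene');np.savez('s5.npz',**f)
plan(r,[.58,.01,.40],1.9)
cyl(f,.04,.1,(.518,-.273),.022,.03)
cv2.imwrite('pics/pl3.png',cv2.resize(f['color'][170:290,110:240],None,fx=5,fy=5,interpolation=2)[:,:,::-1])
E
```

```text
t 22.45 pos [ 0.5145 -0.3222  0.4131] yaw 1.48 tilt 0.06 F [-0.61  0.07  0.21] w 0.0855
twist total (units) [-0.0004 -0.0003 -0.0035]
dp total units in current tool axes [ 0.6168 -2.7532  0.1121] after turn [ 0.6372 -2.7487  0.1096] len 0.3388
cyl n 389 c [ 0.5185 -0.274 ] res 0.0009
```

View pics/pl3.png

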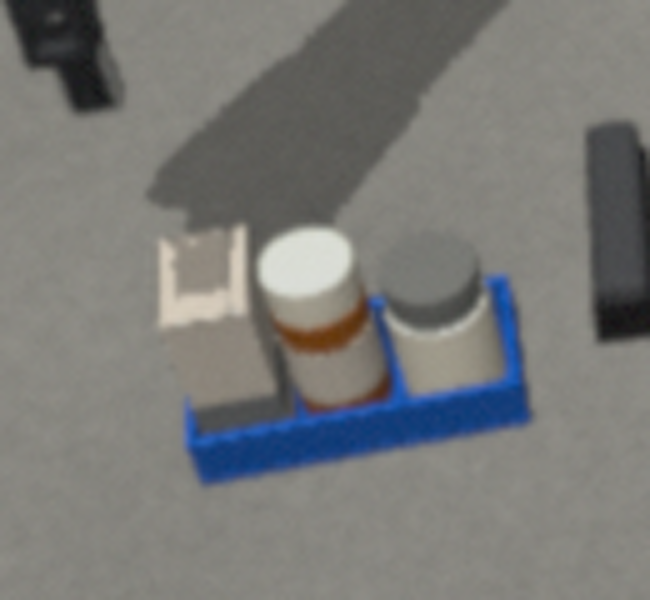

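All three stand in a row, with the carton at crop (230,320), the vial at (320,320) and the jar at (440,310). Next I measure the pad.

```bash
python3 - <<'E'
from h import *
for n in('top0','scene0'):
    f=load(n+'.npz');P=world(f);g=f['color'].max(2)
    m=(g<60)&(P[...,2]>.12)&(P[...,2]<.175)&(np.hypot(P[...,0]-.575,P[...,1]-.01)<.06);p=P[m]
    # plane fit robust
    for _ in range(5):
        A=np.c_[p[:,:2],np.ones(len(p))];c=np.linalg.lstsq(A,p[:,2],rcond=None)[0];e=abs(A@c-p[:,2]);p=p[e<.004]
    print(n,len(p),'slope',c[:2],'ang',np.arctan(np.hypot(*c[:2])),'mean',p.mean(0).round(4),cv2.minAreaRect((p[:,:2]*1000).astype(np.float32)), 'zc',p[:,2].min(),p[:,2].max())
    m=(P[...,2]>.068)&(P[...,2]<.082)&(abs(P[...,0]-.78)<.08)&(abs(P[...,1])<.1);q=P[m];print('box',cv2.minAreaRect((q[:,:2]*1000).astype(np.float32)))
E
python3 - <<'E'
from h import *
f=load('top0.npz')
cv2.imwrite('pics/pad0.png',cv2.resize(f['color'][80:230,300:380],None,fx=4,fy=4,interpolation=2)[:,:,::-1])
E
```

```text
top0 719 slope [-0.39851357  0.00388194] ang 0.3792406269267133 mean [0.5691 0.0119 0.1484] ((569.6207275390625, 11.248649597167969), (65.60308837890625, 54.4516716003418), 89.75347137451172) zc 0.1342661581996355 0.1601902411085183
box ((768.4873046875, 7.3797149658203125), (130.2918243408203, 134.26539611816406), 88.28265380859375)
scene0 645 slope [-0.42415349  0.00573187] ang 0.401186253428952 mean [0.5751 0.0114 0.1456] ((574.41845703125, 11.517358779907227), (66.52957916259766, 54.896732330322266), 89.79766845703125) zc 0.13126738241553051 0.15908230209134847
box ((770.2055053710938, 9.748241424560547), (130.17422485351562, 138.56199645996094), 89.9987564086914)
```

View pics/pad0.png

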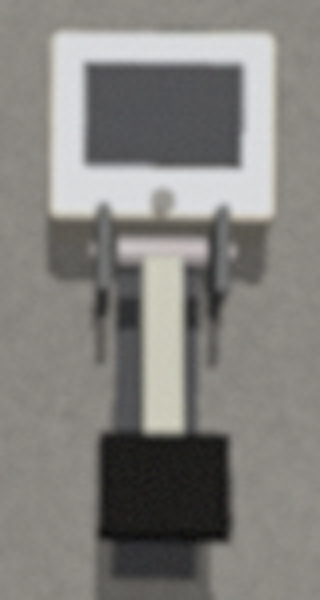

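>>> apply_moves:
  dp:
    - [0.03, -0.15, 0]
    - [0.04, -0.28, 0]
    - [0.04, -0.28, 0]
    - [0.04, -0.28, 0]
    - [0.04, -0.28, 0]
    - [0.04, -0.28, 0]
    - [0.04, -0.28, 0]
    - [0.04, -0.28, 0]
    - [0.04, -0.28, 0]
    - [0.04, -0.28, 0]
    - [0.04, -0.15, 0]
    - [0.02, 0, 0]
    - [0, 0, 0]
  twist:
    - [0, 0, 0.02]
    - [0, 0, 0]
    - [0, 0, 0]
    - [0, 0, 0]
    - [0, 0, 0]
    - [0, 0, 0]
    - [0, 0, 0]
    - [0, 0, 0]
    - [0, 0, 0]
    - [0, 0, 0]
    - [0, 0, 0]
    - [0, 0, 0]
    - [0, 0, 0]
  jaw: [0, 255, 255, 255, 255, 255, 255, 255, 255, 255, 255, 255, 255]
  grip_force: 40

```text
clock: 23.75
tcp_pos: [0.5697, 0.0289, 0.3995]
orientation: [3.139, -0.034, -0.037]
contact_force: [-0.4, -1.5, -0.5]
grip_width: -0.0002
```

```bash
python3 - <<'E'
from h import *; from bench import r
plan(r,[.570,.0115,.35],-1)
E
```

```text
t 23.75 pos [0.5697 0.0289 0.3995] yaw -1.24 tilt 1.34 F [-0.35 -1.5  -0.47] w -0.0002
twist total (units) [ 0.0009  0.0112 -0.0019]
dp total units in current tool axes [0.0149 0.1439 0.4127] after turn [0.0046 0.1447 0.4127] len 0.0525
```

>>> apply_moves:
  dp:
    - [0, 0, 0]
    - [0.005, 0.145, 0.2]
    - [0, 0, 0.17]
    - [0, 0, 0]
    - [0, 0, 0]
  twist:
    - [0.001, 0.011, -0.002]
    - [0, 0, 0]
    - [0, 0, 0]
    - [0, 0, 0]
    - [0, 0, 0]
  jaw: [255, 255, 255, 255, 255]

```text
clock: 24.25
tcp_pos: [0.5688, 0.0029, 0.3545]
orientation: [3.139, -0.042, 0.007]
contact_force: [0.4, -0.1, 0.6]
grip_width: 0.0
```

```bash
python3 - <<'E'
from h import *; from bench import r
plan(r,[.570,.0115,.33],-1)
f=r.grab_frame('scene');t=r.grab_frame('top');np.savez('s6.npz',**f);np.savez('t6.npz',**t)
a=cv2.resize(f['color'][120:280,230:390],None,fx=2.5,fy=2.5);b=cv2.resize(t['color'][100:260,380:540],None,fx=2.5,fy=2.5)
cv2.imwrite('pics/pp.png',np.hstack([a,b])[:,:,::-1])
P=world(t);
for n,c,z in(('jar',(.513,-.222),.07),('vial',(.518,-.273),.09),('carton',(.518,-.319),.09)):
    m=(P[...,2]>z)&(P[...,2]<.12)&(abs(P[...,0]-c[0])<.035)&(abs(P[...,1]-c[1])<.022);p=P[m]
    if len(p):print(n,len(p),np.median(p[:,2]).round(4),cv2.minAreaRect((p[:,:2]*1000).astype(np.float32)))
E
```

```text
t 24.25 pos [0.5688 0.0029 0.3545] yaw -1.54 tilt 0.3 F [ 0.37 -0.08  0.56] w 0.0
twist total (units) [ 0.001  -0.0023 -0.0045]
dp total units in current tool axes [ 0.0074 -0.0721  0.204 ] after turn [ 0.0091 -0.0716  0.2041] len 0.026
jar 360 0.0845 ((513.1615600585938, -221.5938720703125), (43.55778884887695, 46.47877883911133), 86.81695556640625)
vial 344 0.1046 ((516.785888671875, -273.64453125), (42.269954681396484, 41.521766662597656), 88.6103515625)
carton 524 0.1045 ((515.5917358398438, -320.3484191894531), (55.564701080322266, 41.346275329589844), 3.71417236328125)
```

View pics/pp.png

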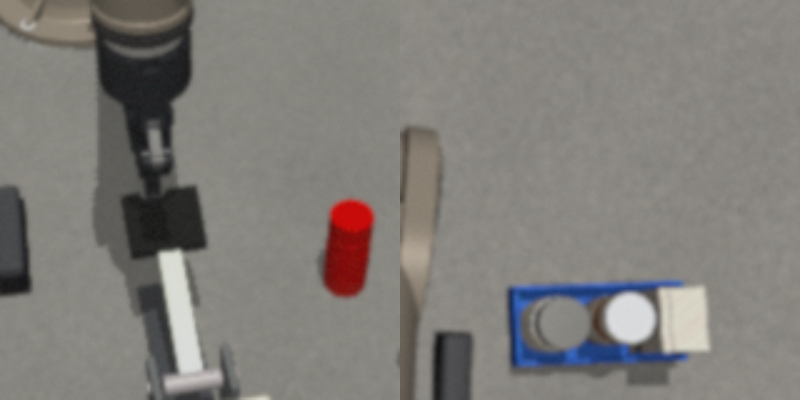

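>>> apply_moves:
  dp:
    - [0.009, -0.072, 0.1]
    - [0, 0, 0.08]
    - [0, 0, 0]
  twist:
    - [0.001, -0.002, -0.0045]
    - [0, 0, 0]
    - [0, 0, 0]
  jaw: [255, 255, 255]

```text
clock: 24.65
tcp_pos: [0.571, 0.0136, 0.3333]
orientation: [-3.139, 0.022, -0.007]
contact_force: [-0.1, -0.4, -0.5]
grip_width: 0.0002
```

```bash
python3 - <<'E'
from h import *; from bench import r
plan(r,[.570,.0115,.32],-1)
E
```

```text
t 24.65 pos [0.571  0.0136 0.3333] yaw -0.82 tilt 0.27 F [-0.11 -0.39 -0.53] w 0.0002
twist total (units) [-0.001  -0.002   0.0015]
dp total units in current tool axes [-0.0089  0.0183  0.1109] after turn [-0.0084  0.0181  0.111 ] len 0.0135
```

>>> apply_moves:
  dp:
    - [-0.008, 0.018, 0.05]
    - [0, 0, 0.05]
    - [-0.01, 0, 0.033]
    - [-0.01, 0, 0.033]
    - [-0.01, 0, 0.033]
  twist:
    - [-0.001, -0.002, 0.001]
    - [0, 0, 0]
    - [0, 0, 0]
    - [0, 0, 0]
    - [0, 0, 0]
  jaw: [255, 255, 255, 255, 255]

```text
clock: 25.15
tcp_pos: [0.5667, 0.0117, 0.3084]
orientation: [-3.141, 0.025, -0.001]
contact_force: [-2.1, 0.9, 3.0]
grip_width: -0.0001
```

```bash
python3 - <<'E'
from h import *; from bench import r
plan(r,[.560,.0115,.27],-1)
E
```

```text
t 25.15 pos [0.5667 0.0117 0.3084] yaw -0.91 tilt 0.05 F [-2.09  0.87  3.  ] w -0.0001
twist total (units) [-0.0001 -0.0004  0.0007]
dp total units in current tool axes [-0.0562  0.0026  0.3198] after turn [-0.0559  0.0027  0.3198] len 0.039
```

>>> apply_moves:
  dp:
    - [-0.008, 0, 0.033]
    - [-0.008, 0, 0.033]
    - [-0.008, 0, 0.033]
    - [-0.008, 0, 0.033]
    - [-0.006, 0, 0.033]
    - [-0.006, 0, 0.033]
    - [-0.005, 0, 0.025]
  twist:
    - [0, 0, 0]
    - [0, 0, 0]
    - [0, 0, 0]
    - [0, 0, 0]
    - [0, 0, 0]
    - [0, 0, 0]
    - [0, 0, 0]
  jaw: [255, 255, 255, 255, 255, 255, 255]

```text
clock: 25.85
tcp_pos: [0.5598, 0.0116, 0.2798]
orientation: [-3.14, 0.026, 0.0]
contact_force: [-0.7, 0.5, 5.2]
grip_width: 0.0001
```

```bash
cat > pad.py <<'E'
from h import *; from bench import r
plan(r,[.558,.0115,.263],-1)
f=r.grab_frame('scene');P=world(f)
# arm beam top surface: light pixels between hinge and pad
m=(f['color'].min(2)>130)&(abs(P[...,1]-.011)<.014)&(P[...,0]>.60)&(P[...,0]<.68)&(P[...,2]>.05);p=P[m]
c=np.polyfit(p[:,0],p[:,2],1);print('arm n',len(p),'angle above level',np.arctan(-c[0]).round(4))
m=(f['color'].max(2)<70)&(abs(P[...,1]-.011)<.034)&(P[...,0]>.52)&(P[...,0]<.595)&(P[...,2]>.03)&(P[...,2]<.16)
m[:, :]&=True;p=P[m];k=(abs(p[:,1]-.011)>.018);q=p[k]
for _ in range(6):
    c=np.polyfit(q[:,0],q[:,2],1);e=abs(np.polyval(c,q[:,0])-q[:,2]);q=q[e<max(.003,np.percentile(e,80))]
print('pad n',len(q),'angle',np.arctan(-c[0]).round(4),'x',q[:,0].min().round(4),q[:,0].max().round(4),'z mean',q.mean(0).round(4))
import sys
cv2.imwrite(f'pics/{sys.argv[1]}.png',cv2.resize(f['color'][130:290,230:370],None,fx=3.5,fy=3.5,interpolation=2)[:,:,::-1])
E
python3 pad.py pr1
```

```text
t 25.85 pos [0.5598 0.0116 0.2798] yaw -0.93 tilt 0.06 F [-0.68  0.46  5.23] w 0.0001
twist total (units) [-0.0005  0.0001  0.0006]
dp total units in current tool axes [-0.0147  0.0008  0.1403] after turn [-0.0147  0.0007  0.1403] len 0.0169
arm n 281 angle above level 0.1051
pad n 229 angle 0.1317 x 0.532 0.5923 z mean [0.5628 0.0092 0.1039]
```

View pics/pr1.png

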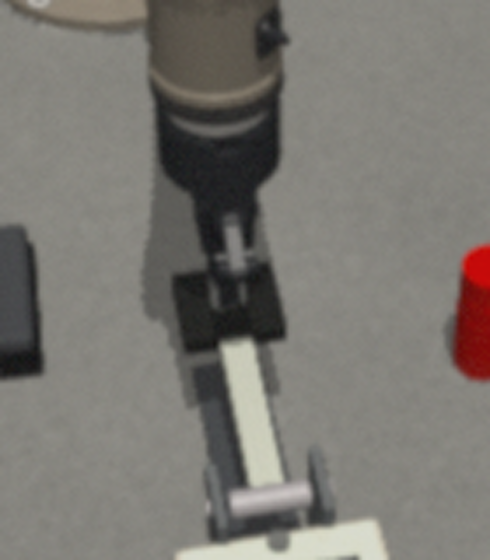

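The fingers are on the pad (crop (230,300)), and the arm is still about 0.11 rad above level. About 16 mm to go.

>>> apply_moves:
  dp:
    - [-0.004, 0, 0.033]
    - [-0.003, 0, 0.033]
    - [-0.002, 0, 0.025]
    - [0, 0, 0.02]
    - [0, 0, 0.01]
  twist:
    - [0, 0, 0]
    - [0, 0, 0]
    - [0, 0, 0]
    - [0, 0, 0]
    - [0, 0, 0]
  jaw: [255, 255, 255, 255, 255]

```text
clock: 26.4
tcp_pos: [0.5583, 0.0115, 0.2646]
orientation: [-3.14, 0.026, 0.002]
contact_force: [-2.2, -0.3, 7.0]
grip_width: 0.0002
```

```bash
python3 pad.py pr2
```

```text
t 26.4 pos [0.5583 0.0115 0.2646] yaw -0.94 tilt 0.11 F [-2.24 -0.32  7.  ] w 0.0002
twist total (units) [-0.0007  0.0006  0.0005]
dp total units in current tool axes [-0.0024 -0.0002  0.0137] after turn [-0.0025 -0.0002  0.0137] len 0.0017
arm n 259 angle above level 0.009
pad n 208 angle 0.0068 x 0.5289 0.5895 z mean [0.5603 0.0114 0.0895]
```

>>> apply_moves:
  dp:
    - [0, 0, 0.01]
    - [0, 0, 0.004]
  twist:
    - [0, 0, 0]
    - [0, 0, 0]
  jaw: [255, 255]

```text
clock: 26.65
tcp_pos: [0.5583, 0.0114, 0.263]
orientation: [-3.14, 0.026, 0.002]
contact_force: [-3.1, 0.6, 6.5]
grip_width: 0.0004
```

```bash
python3 pad.py pr3; python3 - <<'E'
from h import *; from bench import r
f=r.grab_frame('scene');plan(r,[.558,.0115,.263],-1)
cyl(f,.04,.1,(.518,-.274),.022,.03);cyl(f,.04,.07,(.514,-.221),.025,.03)
t=r.grab_frame('top');P=world(t);Q=world(load('top0.npz'))
for n,c,z,w in(('stapler',(.446,-.132),.03,.08),('calc',(.556,.407),.008,.085),('cup',(.416,.381),.06,.06),('carton',(.517,-.32),.09,.025)):
    for A in(Q,P):
        m=(A[...,2]>z)&(A[...,2]<.13)&(abs(A[...,0]-c[0])<w)&(abs(A[...,1]-c[1])<min(w,.06));
        if m.any():print(n,m.sum(),A[m].mean(0).round(4))
cv2.imwrite('pics/fin_t.png',t['color'][:,:,::-1])
E
```

```text
t 26.65 pos [0.5583 0.0114 0.263 ] yaw -0.95 tilt 0.13 F [-3.13  0.57  6.53] w 0.0004
twist total (units) [-0.0009  0.0006  0.0004]
dp total units in current tool axes [-0.0022 -0.0005  0.0002] after turn [-0.0022 -0.0005  0.0002] len 0.0003
arm n 255 angle above level -0.0068
pad n 216 angle 0.0251 x 0.5279 0.5891 z mean [0.561  0.0088 0.0879]
t 26.75 pos [0.5583 0.0114 0.2631] yaw -0.94 tilt 0.13 F [-2.78 -0.25  6.22] w -0.0004
twist total (units) [-0.0009  0.0006  0.0005]
dp total units in current tool axes [-0.0022 -0.0005  0.0008] after turn [-0.0023 -0.0005  0.0008] len 0.0003
cyl n 399 c [ 0.5187 -0.2743] res 0.0011
cyl n 195 c [ 0.514  -0.2213] res 0.001
stapler 680 [ 0.4472 -0.133   0.0414]
stapler 677 [ 0.4472 -0.1331  0.0413]
calc 2083 [0.5561 0.4065 0.0161]
calc 2081 [0.5561 0.4065 0.016 ]
cup 517 [0.4163 0.3818 0.0852]
cup 531 [0.416  0.3817 0.0846]
carton 470 [ 0.5177 -0.319   0.1038]
```

View pics/fin_t.png

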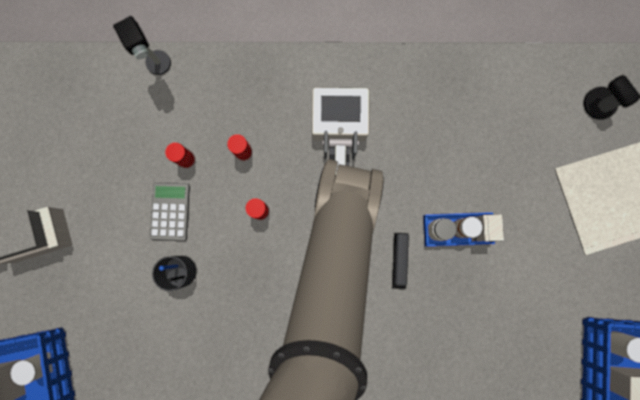

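The arm is level and steady, the row is in the tray around px (460,230), and the bystanders haven't moved. Handing in.

```bash
python3 - <<'E'
from bench import r
print(r.hand_in())
E
```

```text
the job is handed in; nothing more can be done
None
```

I stood the vial and then the carton in the blue tray beside the jar. I then pressed the paddle to level and handed the job in at about 27 s with the closed fingertips still holding it there. No verdict came back.

**Tray row:** The vial and carton tops measured about 104.5 mm above the table, so both stand upright on the tray floor. The row is jar, vial, carton along y, with the carton's 56 mm side across it and gaps of about 2–5 mm.

**Paddle:** Two camera estimates of the arm angle disagreed slightly, at -0.007 rad from the arm beam and +0.025 rad from the pad face. The tool height (TCP 0.263 m, about 90 mm at the tips) and the push of about 6.5 N both agree with level. The pose held steady between the last two readings, and the paddle never went near its bottom stop.

**Bystanders:** The stapler, calculator and pen cup read the same as at the start, within about 0.5 mm. The red look-alikes were not touched.

**Less clean:**
- Setting down the vial peaked at about 46 N at the wrist for a moment, pressing through the vial. The limits are 120 N at the wrist and 40 N for the arm or gripper body.
- Setting down the carton read about 17 N.
- The two cameras differ by about 2 mm, so I averaged their readings or kept to one of them.

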